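# Bolt the pressure gauge into its test cradle

## Robot

A 6-joint arm with a two-finger parallel gripper is mounted at the origin on a cart in front of the work surface, level with it; the furniture and walls round the work are solid. World frame = base frame: x ahead of the robot, y to its left, z up, the work surface at z = 0. Lengths are in m, angles in rad, forces in N, time in s.
With the tool pointing down it reaches from about 0.3 to 0.85 m from the base axis. Payload 5.4 kg.
Tool frame: the origin (TCP) lies at the very end of the fingers, on their centre line; the grasp point (between the pads) lies 19 mm behind it; z points along the fingers, y is the line along which they close (so a half turn about z gives the same grasp; the last joint's range is limited). The gripper opens to 85 mm and grips with 20 to 120 N. Pads are 22 mm wide; open, the fingers measure 114 mm over their backs; the gripper's body (76 mm by 85 mm) begins 54 mm behind the grasp point. The pads swing forward as they close: fully open they stand 13 mm farther back than shut.
Start: joints at [-1.314, 0.158, 1.597, -0, 1.386, -0.21], TCP at [0.259, -0.513, 0.231] pointing down, gripper open.
Joint ranges: [-2.91, 2.91], [-0.94, 2.29], [0.18, 2.7], [-1.29, 4.43], [0.17, 2.64], [-3, 3]. Speed limits (rad/s): [2.57, 2.57, 3.14, 3.14, 3.14, 3.14].

## Interface

Orientations are given as a rotation vector (axis times angle).
In Python, from cell import arm gives the robot as it stands.
- The arm moves only by the shell command python3 -m inch 'ROWS' [FORCE]. ROWS is JSON, one flat list of numbers, 5 for each row, row after row: the closure, from 0 (fully open) to 1 (shut), then the shift along the tool's x, y, z in m, then the turn about the tool's z in rad. In form: [gripper, tx, ty, tz, twist, gripper, tx, ty, tz, twist, ...]. A call has 1 to 20 rows; each row is the pose to reach, as a shift and turn from the pose commanded when the call began, along the tool's axes at that moment; what a row does not reach only later rows make up. A row lasts 1/10 s, in which the tool goes at most 50 mm and 8.59 degrees, less where a joint would pass 70% of its speed; a pose out of reach is approached as far as the arm can. A call with a gripper value outside its range is refused whole. The fingers move at their own pace and stop on an object; FORCE is the grip in N (left out, the last holds). Time passes only in rows, so rows that repeat a pose let the fingers close. It gives the time, the measured TCP pose, the force, the opening and the grip force at its end, in the units of the state.
- arm.read_state(): the state, without advancing time (a new reading comes with each control period).
- arm.read_camera(name): name is "side" or "top"; returns the picture (400x640x3 uint8, blue, green, red); there is no depth.
- arm.get_calibration(name): a dict with "mtx" (3x3 intrinsics, pixels), "R" (3x3) and "t" (3): a world point X has camera coordinates R X + t. Camera axes: x right, y down, z forward; pixel columns grow to the right and rows downward; lengths in m; the calibration is good to about 2 mm. A picture is of the moment at which its call begins. get_calibration takes no time and is no camera call.
- arm.finish_job(): hands the job in; it is judged then, once.
The state is a dict: "clock": time; "joint_pos": joint angles; "dq": joint speeds; "joint_torque": joint torques, N m; "ee_pos": TCP position; "tool_rot": TCP orientation; "contact_force": force on the tool from outside, world axes, zero at the start; "wrist_torque": the same for the moment, N m; "opening": finger opening in m; "grip_force": force on a finger pad.
Only numpy, scipy, OpenCV 4.12 (cv2) and the standard library are available. Lean on these libraries where they do the work, as an engineer would, in place of code of your own. Each camera call takes 0.05 s, during which the arm holds its last target. There are 200 camera calls.

## Task

Lock the pressure gauge into its cradle: hold the spring catch bar down with one fingertip and, keeping it down all the way, push the bolt by its upright thumb plate with the other fingertip until the bolt is fully home in the keeper. Then let go, so that the catch springs back up and locks the bolt. Everything is only pressed and pushed: nothing is pinched or lifted, and the gauge, the pipe union and the cable gland stay where they are on the cradle.

Things in the scene. Friction and masses are not known exactly. Their poses are not given: they have to be found in the camera images.
- cradle: Fixed aluminium plate 175 (x) x 250 (y) x 10 mm on the worktop, turned up to 0.4 rad; origin: centre of its underside; y runs along the bolt to the keeper, x away from the robot, z up. On the line x=0 the bolt, a 12 mm square bar (top at z 42 mm), runs through dark bridges (tops at z 47) at y=-64 and 36 mm; the keeper is a like bridge, 20 mm long, at y=99, beyond the gauge's stem.
- thumb_plate (a point): Dark upright plate on the bolt: 30 wide (x), 10 thick (y), from the bolt's top up to 92 mm above the worktop. This point: centre of its top edge; axes as the cradle's. Cradle x=0, y=-25 mm when drawn, y=+20 when home: pushed to +y on its -y face. A fingertip over 47 mm above the worktop clears the bolt and bridges.
- bolt (a joint): Travel of the bolt (m) along the cradle's +y: 0 drawn (start, within 1 mm), 0.045 home against its stop. Friction 1.5 N. Notches under it at 0, 0.015, 0.030, 0.045 take the catch's pawl with 1.5 mm play either way: it slides only while the catch is down, and if the catch is let go on the way it locks at the next notch.
- catch_bar (a point): Dark press bar of the spring catch, parallel to the bolt: 30 wide (x), 116 mm long (y), flat top; this point: centre of the top; axes as the cradle's. At cradle x=-60, y=-22 mm; top 62 mm above the worktop when up, 54 when down. May be pressed anywhere, and a fingertip may slide along it. It does not travel with the bolt; the gap across x between it and the thumb plate is 30 mm.
- catch (a joint): How far the catch is pressed down in m: 0 up (locked), 0.008 fully down on its stop. Spring: 2 N at the start of the stroke, 5.2 N fully down. The bolt is free from 0.0055 on; it springs up by itself when let go over a notch.
- gauge: Black round pressure gauge lying loose on its back in the cradle: dial 64 mm across, 29 mm high, 87 mm long with its brass stem, which points to cradle -x under the bolt's path. Origin on its underside, 12 mm from the dial's centre towards the stem, at cradle x=31, y=70 mm. Must stay there.
- fitting: Loose brass pipe union standing on the plate behind the bolt, 22x25x44 mm, origin at the centre of its underside. A bystander.
- gland: Loose grey cable gland standing on the plate behind the bolt, 26x30x45 mm, origin at the centre of its underside. A bystander.
There are look-alikes about, which are no part of the job. What is shaped like the gauge but turquoise is not meant.

How it is judged:
On the way:
1. the fingers hold the catch down and at the same time push the thumb plate, the bolt being under way (value of joint catch above 0.0052 m and value of joint bolt between 0.01 and 0.036 m and contact force between the fingers and catch above 0.5 N and contact force between the fingers and bolt above 0.3 N), for 0.05 s.
At the end, for the whole second after the job is handed in: The bolt is home (at least 42 of its 45 mm), the catch is up again (less than 3 mm down), gauge within 12 mm and union and gland within 20 mm of where they stood, upright and at rest (value of joint bolt above 0.042 m and value of joint catch below 0.003 m and distance of gauge from where it was at the start of the episode below 0.012 m and distance of each of fitting, gland from where it was at the start of the episode below 0.02 m and angle between each of gauge, fitting, gland's own z axis and vertical below 0.2 rad and linear speed of gauge below 0.02 m/s); the robot touches nothing.
It fails at once if the catch comes up while the bolt is between its ends (bolt at 8 to 37 mm, catch less than 4 mm down) (value of joint bolt between 0.008 and 0.037 m and value of joint catch below 0.004 m).
It fails at once if the gauge is lifted or shifted by more than 12 mm (distance of gauge from where it was at the start of the episode above 0.012 m).
It fails at once if the pipe union or the gland is lifted or shifted by more than 20 mm, or knocked over (distance of any of fitting, gland from where it was at the start of the episode above 0.02 m or angle between any of fitting, gland's own z axis and vertical above 0.3 rad).
It also fails if it takes over 45 s, if anything falls off the work surface, if the arm or the gripper's body presses on something with over 40 N, if the wrist force passes 120 N, or if a joint passes its speed limit or range.

## Working session

There is one attempt and no reset: what is moved stays moved. The work goes in short steps, Python scripts to look and compute and a shell command to move; the robot and the scene stay as the last step left them, time stands still between calls to the robot, and variables do not carry over. Pictures are saved under pics/ and viewed, at most 10 in all, crops included, and the job is handed in when it is done.

```bash
mkdir -p pics; ls; python3 - <<'E'
from cell import arm
import cv2
for n in("top","side"):
    cv2.imwrite(f"pics/{n}0.png",arm.read_camera(n))
    c=arm.get_calibration(n);print(n,c)
s=arm.read_state();print(s)
E
```

```text
pics
top {'mtx': array([[487.7100124 ,   0.        , 320.49081068],
       [  0.        , 487.7100124 , 195.12192756],
       [  0.        ,   0.        ,   1.        ]]), 'R': array([[-0.0016168 , -0.99994234, -0.01061622],
       [-0.99148203,  0.00298553, -0.13020931],
       [ 0.1302335 ,  0.01031527, -0.99142969]]), 't': array([0.00465772, 0.58467248, 0.85694158])}
side {'mtx': array([[411.97009348,   0.        , 314.77949825],
       [  0.        , 411.97009348, 197.38436717],
       [  0.        ,   0.        ,   1.        ]]), 'R': array([[ 0.99785858, -0.06351602, -0.01561935],
       [-0.05344173, -0.65402762, -0.75458058],
       [ 0.03771247,  0.75379944, -0.65602148]]), 't': array([-0.596212  ,  0.09503078,  0.88262862])}
{'clock': 0.1, 'joint_pos': array([-1.31410559e+00,  1.59004739e-01,  1.59810766e+00, -1.70110755e-05,
        1.38620755e+00, -2.10098580e-01]), 'dq': array([ 2.33206020e-03, -1.08272756e-03, -1.77456519e-03, -3.05220503e-04,
       -6.01700819e-05,  8.40555360e-04]), 'joint_torque': array([-4.13345533e-04, -3.96991646e+01, -3.32337642e+01, -2.89151158e-04,
        4.23099176e-03, -3.51520328e-06]), 'ee_pos': array([ 0.25859805, -0.51295783,  0.23040417]), 'tool_rot': array([-3.05473351e+00, -7.26197667e-01,  8.94083359e-05]), 'contact_force': array([-0.22119492, -0.53969207,  0.72477707]), 'wrist_torque': array([-0.04962402,  0.00864952, -0.01844283]), 'grip_force': 0.0, 'opening': 0.08528589783268425}
```

View pics/top0.png

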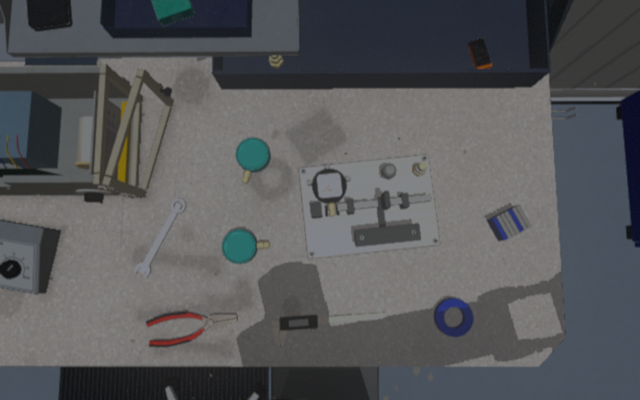

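View pics/side0.png

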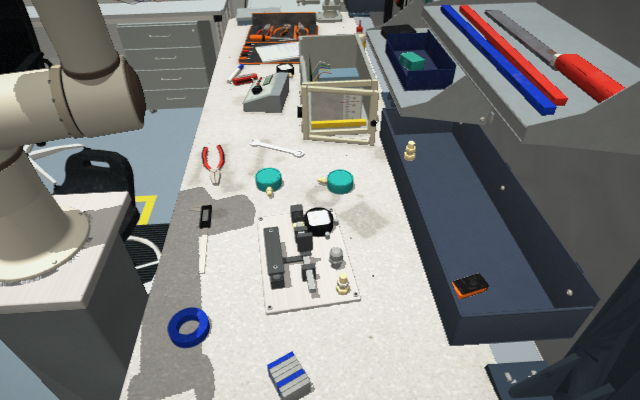

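Top view: the cradle is at px (303–440, 155–257). The black gauge is at (329,186), the catch bar at (387,234) and the thumb plate at about (381,200). The keeper is at (316,210), the union at (420,168) and the gland at (388,170). The look-alikes are the turquoise gauges at (253,154) and (239,246), which I reject by colour, and the brass union in the bin at (276,60), which is off the cradle. Next is one close crop of the cradle.

```bash
python3 - <<'E'
import cv2,numpy as np
a=cv2.imread("pics/top0.png")[145:268,292:452];b=cv2.imread("pics/side0.png")[195:320,245:370]
A=cv2.resize(a,None,fx=2.8,fy=2.8,interpolation=cv2.INTER_CUBIC);B=cv2.resize(b,(344,344),interpolation=cv2.INTER_CUBIC)
A=np.clip(A.astype(float)*1.6,0,255).astype('u1')
cv2.imwrite("pics/crop.png",np.hstack([A,B]))
print(A.shape)
E
```

```text
(344, 448, 3)
```

View pics/crop.png

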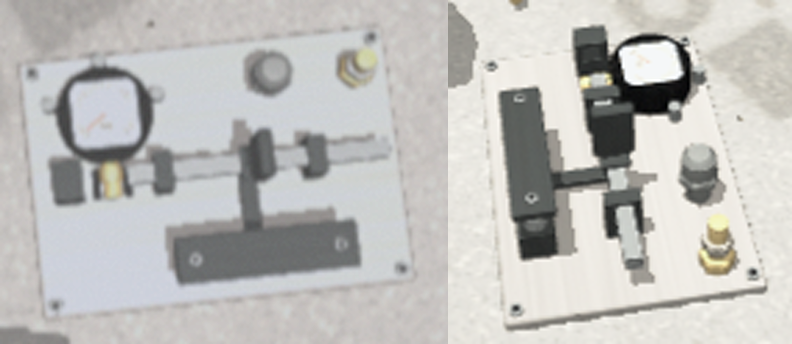

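The crop confirms the choice. The catch bar is at crop (268,252), with screws at (196,259) and (341,243). The thumb plate is at (262,153), between the bridges at (163,170) and (315,154). The plate's corner screws are at (32,74), (372,36), (403,269) and (56,305). Next I work out the pose.

```bash
cat > h.py <<'E'
import cv2,numpy as np
from cell import arm
from scipy.spatial.transform import Rotation as Rt
def ray(n,px,z):
    c=arm.get_calibration(n);R,t=c["R"],c["t"]
    px=np.atleast_2d(px).astype(float)
    d=(np.linalg.inv(c["mtx"])@np.c_[px,np.ones(len(px))].T).T@R
    o=-R.T@t
    return o+d*((z-o[2])/d[:,2])[:,None]
def proj(n,X):
    c=arm.get_calibration(n);p=c["mtx"]@(c["R"]@np.array(X)+c["t"]);return p[:2]/p[2]
E
python3 - <<'E'
from h import *
f=lambda p:np.array(p)/2.8+[292,145]-[.3,.3]
S=ray("top",f([(32,74),(372,36),(403,269),(56,305)]),.01)
print(S.round(4),"centre",S.mean(0))
y=(S[0]-S[1]+S[3]-S[2]);print("yaw",np.arctan2(-y[0],y[1]), [np.linalg.norm(S[i]-S[(i+1)%4]) for i in range(4)])
img=cv2.imread("pics/top0.png");g=img.max(2);m=np.zeros_like(g);m[222:248,350:424]=(g[222:248,350:424]<62)*255
k=max(cv2.findContours(m,0,2)[0],key=cv2.contourArea);r=cv2.minAreaRect(k);print(r)
b=ray("top",cv2.boxPoints(r),.062);print(b.round(4),b.mean(0))
T=ray("top",f([(262,153)]),.092);print("thumb",T)
yaw=np.arctan2(-y[0],y[1]);c,s=np.cos(yaw),np.sin(yaw);R=np.array([[c,-s],[s,c]])
for p in(S.mean(0),):
  for n,l,z in(("bar",(-.06,-.022),.062),("thumb",(0,-.025),.092)):
    w=p[:2]+R@l;print(n,w,proj("top",[*w,z]),proj("side",[*w,z]))
E
```

```text
[[ 0.6346  0.0366  0.01  ]
 [ 0.6601 -0.1952  0.01  ]
 [ 0.5018 -0.2112  0.01  ]
 [ 0.4784  0.0202  0.01  ]] centre [ 0.56874335 -0.08737962  0.01      ]
yaw 0.10519621411196109 [np.float64(0.2332107784930777), np.float64(0.15910156687668933), np.float64(0.23250748038303792), np.float64(0.15711008618873548)]
((382.0, 225.5), (3.0, 4.0), 90.0)
[[ 0.5297 -0.1022  0.062 ]
 [ 0.5297 -0.1093  0.062 ]
 [ 0.5244 -0.1092  0.062 ]
 [ 0.5244 -0.1021  0.062 ]] [ 0.52701917 -0.10570095  0.062     ]
thumb [[ 0.56996393 -0.10866627  0.092     ]]
bar [ 0.51138509 -0.11555814] [387.75099401 234.33981016] [272.44508927 248.73643207]
thumb [ 0.57136841 -0.11224142] [387.33698391 198.5264332 ] [303.72349419 234.54529373]
```

```bash
cat >> h.py <<'E'
C=np.array([.5687,-.0874]);YAW=.105
def W(l):
    c,s=np.cos(YAW),np.sin(YAW);return C+np.array([[c,-s],[s,c]])@np.array(l)
def delta(l,z):
    s=arm.read_state();R=Rt.from_rotvec(s["tool_rot"]).as_matrix()
    d=R.T@(np.r_[W(l),z]-s["ee_pos"]);yt=R[:,1]
    tw=-((YAW-np.arctan2(yt[1],yt[0])+np.pi/2)%np.pi-np.pi/2)
    c,sn=np.cos(YAW),np.sin(YAW);loc=np.array([[c,sn],[-sn,c]])@(s["ee_pos"][:2]-C)
    print("tool shift",d.round(4),"twist",round(tw,4),"cradle xy",loc.round(4),"ee",s["ee_pos"].round(4),"toolx",R[:,0].round(3),"F",s["contact_force"].round(2),"open",round(s["opening"],4),"t",s["clock"],"q6",s["joint_pos"][5].round(2))
E
python3 -c "
from h import *
delta((-.03,-.052),.18)"
```

```text
tool shift [ 0.422  -0.2024  0.0509] twist -1.209 cradle xy [-0.353  -0.3907] ee [ 0.2586 -0.513   0.2304] toolx [0.893 0.45  0.   ] F [-0.22 -0.54  0.72] open 0.0853 t 0.1 q6 -0.21
```

```bash
python3 -m inch '[0.41,0.03,-0.015,0,-0.1, 0.41,0.07,-0.034,0,-0.22, 0.41,0.11,-0.053,0.01,-0.35, 0.41,0.15,-0.072,0.02,-0.47, 0.41,0.19,-0.091,0.02,-0.6, 0.41,0.23,-0.11,0.03,-0.72, 0.41,0.27,-0.13,0.03,-0.84, 0.41,0.31,-0.149,0.04,-0.95, 0.41,0.35,-0.168,0.04,-1.05, 0.41,0.39,-0.187,0.05,-1.15, 0.41,0.41,-0.197,0.05,-1.2, 0.41,0.422,-0.202,0.05,-1.209, 0.41,0.422,-0.202,0.05,-1.209, 0.41,0.422,-0.202,0.05,-1.209, 0.41,0.422,-0.202,0.05,-1.209, 0.41,0.422,-0.202,0.05,-1.209]' && python3 -c "
from h import *
delta((-.03,-.052),.08)"
```

```text
clock: 1.7
ee_pos: [0.5442, -0.1443, 0.1814]
tool_rot: [2.104, 2.333, -0.0]
contact_force: [-0.3, 0.5, -0.8]
opening: 0.05
grip_force: 0.0
tool shift [0.002  0.0003 0.1014] twist -0.0021 cradle xy [-0.0303 -0.054 ] ee [ 0.5442 -0.1443  0.1814] toolx [-0.103  0.995 -0.   ] F [-0.32  0.5  -0.8 ] open 0.05 t 1.7 q6 -0.58
```

```bash
python3 -m inch '[0.41,0,0,0.03,0, 0.41,0,0,0.06,0, 0.41,0,0,0.09,0, 0.41,0,0,0.11,0, 0.41,0,0,0.11,0, 0.41,0,0,0.11,0]' && python3 - <<'E'
from h import *
delta((-.03,-.052),.06)
a=arm.read_camera("side");b=arm.read_camera("top")
A=cv2.resize(a[170:300,230:360],(400,400),interpolation=2);B=cv2.resize(b[145:268,320:443],(400,400),interpolation=2)
cv2.imwrite("pics/near.png",np.hstack([A,np.clip(B*1.5,0,255).astype('u1')]))
E
```

```text
clock: 2.3
ee_pos: [0.5447, -0.1438, 0.0718]
tool_rot: [2.103, 2.334, -0.0]
contact_force: [-0.2, -0.9, 0.8]
opening: 0.0503
grip_force: 0.0
tool shift [ 0.0015 -0.0002  0.0118] twist -0.0009 cradle xy [-0.0298 -0.0535] ee [ 0.5447 -0.1438  0.0718] toolx [-0.104  0.995 -0.   ] F [-0.19 -0.93  0.82] open 0.0503 t 2.3 q6 -0.58
```

View pics/near.png

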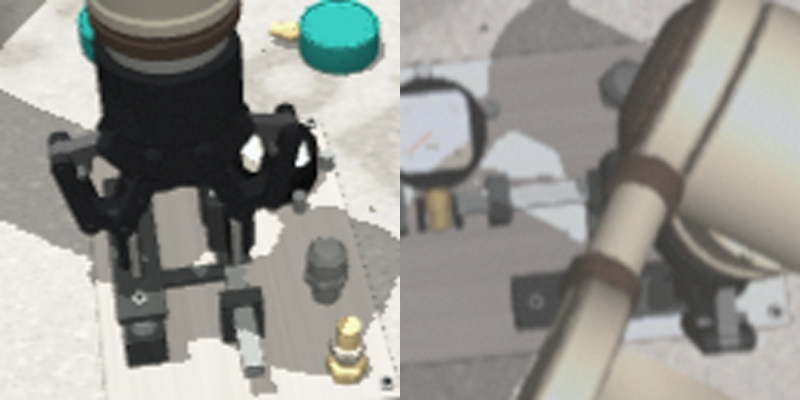

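The side view shows the left fingertip over the catch bar (crop ~(125,265)) and the right one over the bolt line, behind the thumb plate (~(237,265)). The union and gland are clear. I press down gently.

```bash
for k in 1; do python3 -m inch '[0.41,0.002,0,0.004,0, 0.41,0.002,0,0.008,0, 0.41,0.002,0,0.008,0]'; done; python3 -m inch '[0.41,0,0,0.002,0, 0.41,0,0,0.004,0, 0.41,0,0,0.004,0]'; python3 -m inch '[0.41,0,0,0.002,0, 0.41,0,0,0.003,0, 0.41,0,0,0.003,0]'
```

```text
clock: 2.7
ee_pos: [0.5442, -0.1409, 0.0629]
tool_rot: [-2.101, -2.335, 0.0]
contact_force: [-0.3, 0.2, -0.8]
opening: 0.0504
grip_force: 0.0
clock: 3.0
ee_pos: [0.5444, -0.1411, 0.059]
tool_rot: [-2.102, -2.335, 0.0]
contact_force: [-0.0, 0.3, 0.1]
opening: 0.0507
grip_force: 0.0
clock: 3.3
ee_pos: [0.5446, -0.1413, 0.0564]
tool_rot: [2.102, 2.335, 0.0]
contact_force: [-0.2, -0.3, 2.2]
opening: 0.05
grip_force: 0.9
```

```bash
python3 -m inch '[0.41,0,0,0.002,0, 0.41,0,0,0.004,0, 0.41,0,0,0.004,0, 0.41,0,0,0.004,0]'; python3 -m inch '[0.41,0,0,0.002,0, 0.41,0,0,0.003,0, 0.41,0,0,0.003,0]';  python3 -m inch '[0.41,0,0,0.001,0, 0.41,0,0,0.0015,0, 0.41,0,0,0.0015,0]'
```

```text
clock: 3.7
ee_pos: [0.5447, -0.1413, 0.0525]
tool_rot: [2.102, 2.335, 0.0]
contact_force: [-0.4, 0.3, 3.3]
opening: 0.0504
grip_force: 1.7
clock: 4.0
ee_pos: [0.5448, -0.1413, 0.0507]
tool_rot: [2.102, 2.335, -0.0]
contact_force: [-3.3, 1.3, 12.0]
opening: 0.0505
grip_force: 6.4
clock: 4.3
ee_pos: [0.5448, -0.1413, 0.0504]
tool_rot: [-2.101, -2.335, 0.001]
contact_force: [-7.1, 3.8, 22.2]
opening: 0.0504
grip_force: 10.9
```

The bar is on its stop, at TCP z ≈ 0.0505 with the force rising steeply. I ease the preload off a little, slide up to the thumb plate and check the force.

```bash
python3 -m inch '[0.41,0,0,-0.0008,0, 0.41,0.003,0,-0.0008,0, 0.41,0.006,0,-0.0008,0, 0.41,0.006,0,-0.0008,0]'; python3 -m inch '[0.41,0.003,0,0,0, 0.41,0.006,0,0,0, 0.41,0.009,0,0,0, 0.41,0.012,0,0,0, 0.41,0.012,0,0,0]'; python3 -c "
from h import *
delta((-.03,.006),.05)"
```

```text
clock: 4.7
ee_pos: [0.5455, -0.1377, 0.0508]
tool_rot: [2.096, 2.332, -0.002]
contact_force: [-1.9, -5.5, 10.9]
opening: 0.0505
grip_force: 5.4
clock: 5.2
ee_pos: [0.5449, -0.126, 0.0509]
tool_rot: [2.096, 2.33, -0.001]
contact_force: [-0.2, -6.6, 9.6]
opening: 0.0505
grip_force: 4.8
tool shift [ 0.0419 -0.0022  0.0006] twist 0.0009 cradle xy [-0.0277 -0.0359] ee [ 0.5449 -0.126   0.0509] toolx [-0.106  0.994 -0.006] F [-0.15 -6.55  9.61] open 0.0505 t 5.2 q6 -0.55
```

```bash
python3 -m inch '[0.41,0.002,0,0.0003,0, 0.41,0.004,0,0.0003,0, 0.41,0.006,0,0.0003,0, 0.41,0.008,0,0.0003,0, 0.41,0.01,0,0.0003,0, 0.41,0.012,0,0.0003,0]'; python3 - <<'E'
from h import *
delta((-.03,.006),.05)
a=arm.read_camera("side");b=arm.read_camera("top")
A=cv2.resize(a[170:300,230:360],(400,400),interpolation=2);B=cv2.resize(b[145:268,320:443],(400,400),interpolation=2)
cv2.imwrite("pics/push.png",np.hstack([A,np.clip(B*1.5,0,255).astype('u1')]))
E
```

```text
clock: 5.8
ee_pos: [0.5439, -0.1149, 0.0509]
tool_rot: [2.095, 2.329, -0.002]
contact_force: [0.5, -8.8, 9.8]
opening: 0.0504
grip_force: 6.0
tool shift [ 0.0308 -0.0024  0.0007] twist 0.0009 cradle xy [-0.0276 -0.0248] ee [ 0.5439 -0.1149  0.0509] toolx [-0.106  0.994 -0.007] F [ 0.48 -8.78  9.78] open 0.0504 t 5.8 q6 -0.53
```

View pics/push.png

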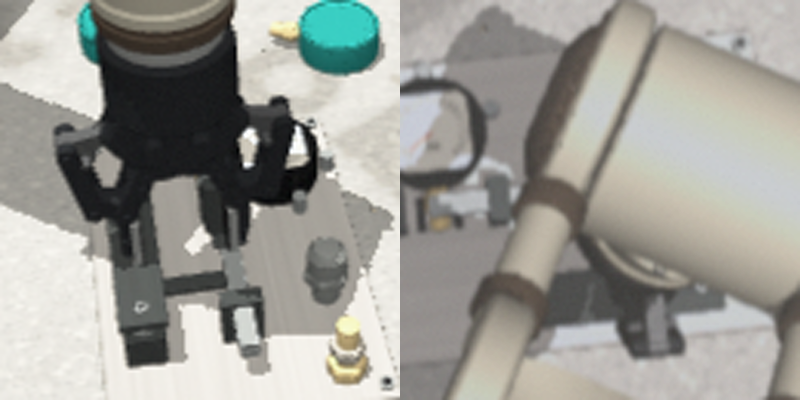

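The side view shows the bolt's near end drawn in, from crop (253,372) to (248,350). It is travelling with the catch held down, so I continue the push.

```bash
python3 -m inch '[0.41,0.002,-0.0005,0.0003,0, 0.41,0.004,-0.0005,0.0003,0, 0.41,0.006,-0.001,0.0003,0, 0.41,0.008,-0.001,0.0003,0, 0.41,0.01,-0.001,0.0003,0, 0.41,0.012,-0.001,0.0003,0, 0.41,0.014,-0.001,0.0003,0]';python3 -c "
from h import *
delta((-.03,.004),.05)"
```

```text
clock: 6.6
ee_pos: [0.5423, -0.101, 0.051]
tool_rot: [2.094, 2.328, -0.0]
contact_force: [2.3, -8.7, 9.0]
opening: 0.0505
grip_force: 5.7
tool shift [ 0.0148 -0.0023  0.0009] twist 0.0007 cradle xy [-0.0277 -0.0108] ee [ 0.5423 -0.101   0.051 ] toolx [-0.105  0.994 -0.008] F [ 2.28 -8.68  9.02] open 0.0505 t 6.6 q6 -0.5
```

```bash
python3 -m inch '[0.41,0.002,0,0.0004,0, 0.41,0.004,0,0.0004,0, 0.41,0.006,0,0.0004,0, 0.41,0.008,0,0.0004,0, 0.41,0.01,0,0.0004,0, 0.41,0.012,0,0.0004,0]';python3 -m inch '[0.41,0.002,0,0,0, 0.41,0.004,0,0,0, 0.41,0.004,0,0,0]';python3 -c "
from h import *
delta((-.03,.004),.05)"
```

```text
clock: 7.2
ee_pos: [0.5411, -0.0894, 0.0509]
tool_rot: [2.094, 2.328, -0.001]
contact_force: [1.0, -9.3, 11.1]
opening: 0.0504
grip_force: 6.5
clock: 7.5
ee_pos: [0.5407, -0.0853, 0.0509]
tool_rot: [2.094, 2.328, -0.0]
contact_force: [1.3, -9.7, 12.8]
opening: 0.0504
grip_force: 7.2
tool shift [-0.001  -0.0024  0.0009] twist 0.0008 cradle xy [-0.0276  0.005 ] ee [ 0.5407 -0.0853  0.0509] toolx [-0.106  0.994 -0.008] F [ 1.29 -9.7  12.82] open 0.0504 t 7.5 q6 -0.48
```

```bash
python3 -m inch '[0.41,0.001,0,0,0, 0.41,0.002,0,0,0, 0.41,0.002,0,0,0]';python3 -m inch '[0.41,0.001,0,0,0, 0.41,0.002,0,0,0, 0.41,0.002,0,0,0]'; python3 -c "
from h import *
delta((-.03,.004),.05)
a=arm.read_camera('side');b=arm.read_camera('top')
A=cv2.resize(a[170:300,230:360],(400,400),interpolation=2);B=cv2.resize(b[145:268,300:423],(400,400),interpolation=2)
cv2.imwrite('pics/home.png',np.hstack([A,np.clip(B*1.5,0,255).astype('u1')]))"
```

```text
clock: 7.8
ee_pos: [0.5407, -0.0852, 0.0509]
tool_rot: [2.093, 2.326, -0.003]
contact_force: [0.2, -15.1, 10.5]
opening: 0.0506
grip_force: 9.8
clock: 8.1
ee_pos: [0.5407, -0.0851, 0.051]
tool_rot: [2.092, 2.323, -0.006]
contact_force: [1.8, -23.5, 7.3]
opening: 0.0502
grip_force: 13.4
tool shift [-0.0012 -0.0024  0.001 ] twist -0.0003 cradle xy [-0.0276  0.0053] ee [ 0.5407 -0.0851  0.051 ] toolx [-0.104  0.994 -0.014] F [  1.78 -23.47   7.34] open 0.0502 t 8.1 q6 -0.47
```

View pics/home.png

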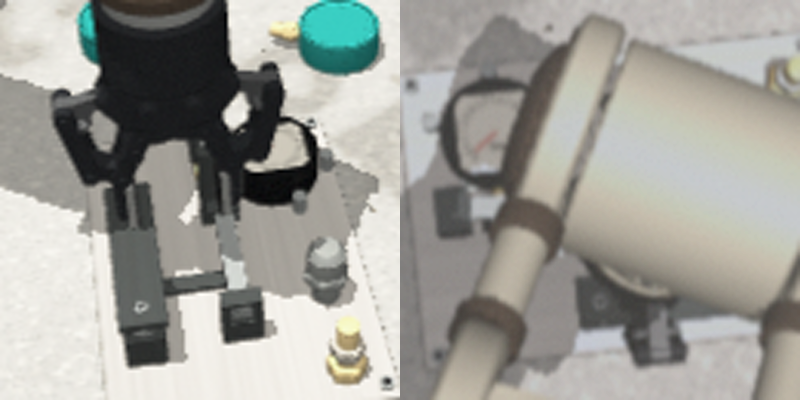

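The bolt is on its stop: the y force jumped from 10 to 23 N with no motion, and its near end has gone inside the rear bridge. I ease the push and lift straight up.

```bash
python3 -m inch '[0.41,-0.002,0,0,0, 0.41,-0.003,0,-0.003,0, 0.41,-0.003,0,-0.008,0, 0.41,-0.003,0,-0.014,0, 0.41,-0.006,0,-0.02,0, 0.41,-0.008,0,-0.04,0, 0.41,-0.008,0,-0.07,0, 0.41,-0.008,0,-0.1,0, 0.41,-0.008,0,-0.12,0]'; python3 -m inch '[0.41,-0.04,-0.04,-0.03,0, 0.41,-0.08,-0.08,-0.05,0, 0.41,-0.12,-0.12,-0.05,0, 0.41,-0.16,-0.16,-0.05,0, 0.41,-0.2,-0.18,-0.05,0, 0.41,-0.25,-0.18,-0.05,0, 0.41,-0.25,-0.18,-0.05,0, 0.41,-0.25,-0.18,-0.05,0, 0.41,-0.25,-0.18,-0.05,0]'; python3 - <<'E'
from h import *
delta((-.03,.004),.05)
a=arm.read_camera("top")[145:268,292:452];b=arm.read_camera("side")[195:320,245:370]
A=cv2.resize(a,None,fx=2.8,fy=2.8,interpolation=2);B=cv2.resize(b,(344,344),interpolation=2)
cv2.imwrite("pics/end.png",np.hstack([np.clip(A*1.6,0,255).astype('u1'),B]))
for n,y in(("drawn",-.025),("home",.02)):
  w=W((0,y));t=proj("top",[*w,.092]);s=proj("side",[*w,.092]);print(n,(t-[292,145])*2.8,(s-[245,195])*2.752+[448,0])
E
```

```text
clock: 9.1
ee_pos: [0.5381, -0.0858, 0.1692]
tool_rot: [2.101, 2.334, 0.001]
contact_force: [0.4, -0.3, -0.0]
opening: 0.0505
grip_force: 0.0
clock: 10.0
ee_pos: [0.3844, -0.3528, 0.2167]
tool_rot: [-2.102, -2.333, -0.001]
contact_force: [-0.5, 0.1, 0.1]
opening: 0.0506
grip_force: 0.0
tool shift [0.2485 0.1809 0.1671] twist -0.001 cradle xy [-0.2111 -0.2446] ee [ 0.3844 -0.3528  0.2167] toolx [-0.104  0.995  0.002] F [-0.52  0.1   0.11] open 0.0506 t 10.0 q6 -1.08
drawn [266.97914617 149.95182383] [609.53646049 108.85527643]
home [194.17426168 157.78375415] [600.03171364  63.0270487 ]
```

View pics/end.png

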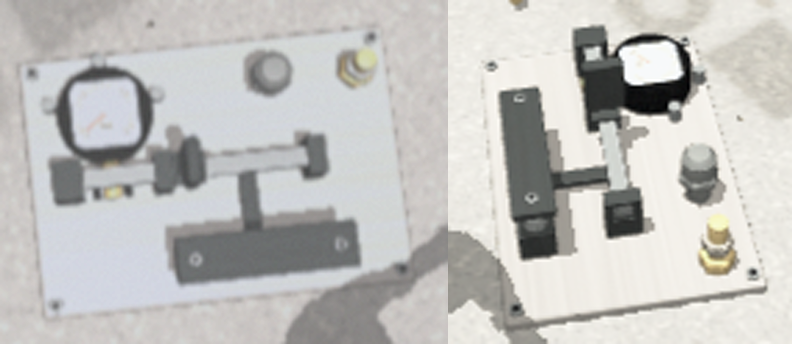

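The thumb plate is now at top-crop (191,160), against a predicted home of (194,158). The bolt is in the keeper. The catch-bar screws are back at (196,259) and (341,243), so the bar is up, and the gauge, union and gland have not moved.

```bash
python3 -c "
from cell import arm
print(arm.finish_job())"
```

```text
the job is handed in; nothing more can be done
None
```

The job is handed in (no verdict was returned): in the last pictures the bolt is home in the keeper, the catch is back up, and the gauge, union and gland have not moved.

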